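# Press the tub lid shut all round

### The job

One of the two large tubs has a lid that is only laid on, its rim standing up all round: with the fingertips, press the rim down section by section until all four have clicked shut and the whole rim is down. Do not lift, tip or shove the tub, and leave the other tub and everything else on the table where it is.

Things in the scene. Friction and masses are not known exactly. Their poses are not given: they have to be found in the camera images.
- tub: the tub to close: round, white, about 2 kg, loose, left or right, any yaw; 128 mm across at the foot, 148 near the top. Origin: centre of its underside, z up. Lid 166 mm across: a fixed sunk middle panel (113 mm across, top 106 mm up) ringed by four equal arc rim sections with narrow gaps, centred on the tub's own +x (a), +y (b), -x (c), -y (d). A section that is up stands 8 mm proud.
- press_a (a point): middle of the flat top of rim section a, 70 mm from the tub's axis (the section is 25 mm wide radially, 58 to 83 mm from the axis, and spans about 84 degrees); moves down with the section (118 mm above the table when up, 110 mm when shut)
- section_a (a joint): how far rim section a is pressed down, in m: 0 = up, 0.008 = shut, against a firm stop. Snap action: it resists with about 7 N at first, goes over centre at about 4.5 mm and then pulls itself shut and stays; let go before that, it springs back up. Up at the start.
- press_b (a point): middle of the flat top of rim section b, 70 mm from the tub's axis (the section is 25 mm wide radially, 58 to 83 mm from the axis, and spans about 84 degrees); moves down with the section (118 mm above the table when up, 110 mm when shut)
- section_b (a joint): how far rim section b is pressed down, in m: 0 = up, 0.008 = shut, against a firm stop. Snap action: it resists with about 7 N at first, goes over centre at about 4.5 mm and then pulls itself shut and stays; let go before that, it springs back up. Up at the start.
- press_c (a point): middle of the flat top of rim section c, 70 mm from the tub's axis (the section is 25 mm wide radially, 58 to 83 mm from the axis, and spans about 84 degrees); moves down with the section (118 mm above the table when up, 110 mm when shut)
- section_c (a joint): how far rim section c is pressed down, in m: 0 = up, 0.008 = shut, against a firm stop. Snap action: it resists with about 7 N at first, goes over centre at about 4.5 mm and then pulls itself shut and stays; let go before that, it springs back up. Up at the start.
- press_d (a point): middle of the flat top of rim section d, 70 mm from the tub's axis (the section is 25 mm wide radially, 58 to 83 mm from the axis, and spans about 84 degrees); moves down with the section (118 mm above the table when up, 110 mm when shut)
- section_d (a joint): how far rim section d is pressed down, in m: 0 = up, 0.008 = shut, against a firm stop. Snap action: it resists with about 7 N at first, goes over centre at about 4.5 mm and then pulls itself shut and stays; let go before that, it springs back up. Up at the start.
- closed_tub: a second tub of the same size and shape whose whole rim is already shut (top 110 mm above the table); origin at the centre of its underside. Leave it alone.
- pot1: small white lidded pot, 66 mm across, 68 mm tall, loose, between the two tubs; origin at the centre of its underside. Bystander.
- pot2: small white lidded pot, 66 mm across, 68 mm tall, loose, near the robot, to its left; origin at the centre of its underside. Bystander.
- pot3: small white lidded pot, 66 mm across, 68 mm tall, loose, near the robot, to its right; origin at the centre of its underside. Bystander.
- marker: marker pen lying near the robot, 125 mm long, 18 mm thick, along its own x; origin under its middle. Bystander.
- thermometer: probe thermometer lying beyond the tubs, grey body 75 x 34 x 18 mm with a thin 90 mm steel probe along its own +x; origin on its underside. Bystander.
- spare_lids: stack of four spare lids beyond the tubs, 166 mm across, 27 mm tall; origin at the centre of its underside. Bystander.

How it is judged (in metres and radians):
At the end, for the whole second after the job is handed in: All four rim sections of the tub are pressed down more than 6.5 of their 8 mm and stay there; the tub stands upright (within 0.05 rad) and at rest on the table within 30 mm of where it was, and the other tub and the bystanders are within 30 mm of where they were (value of joint each of section_a, section_b, section_c, section_d above 0.0065 m and height (world z) of tub below 0.006 m and angle between tub's own z axis and vertical below 0.05 rad and distance of each of tub, closed_tub, pot1, pot2, pot3, marker, thermometer, spare_lids from where it was at the start of the episode below 0.03 m and linear speed of tub below 0.02 m/s); the robot touches nothing.
It fails at once if the tub is lifted or carried (more than 10 mm off the table) (height (world z) of tub above 0.01 m).
It fails at once if the tub is tipped more than 0.15 rad (angle between tub's own z axis and vertical above 0.15 rad).
It fails at once if the tub is shoved more than 30 mm (distance of tub from where it was at the start of the episode above 0.03 m).
It fails at once if the other tub or a bystander is moved or lifted more than 30 mm (distance of any of closed_tub, pot1, pot2, pot3, marker, thermometer, spare_lids from where it was at the start of the episode above 0.03 m).
It also fails if it takes over 42 s, if anything falls off the work surface, if the arm or the gripper's body presses on something with over 40 N, if the wrist force passes 120 N, or if a joint passes its speed limit or range.

### The arm

A 7-joint arm with a two-finger parallel gripper is mounted at the origin on the work surface. World frame = base frame: x ahead of the robot, y to its left, z up, the work surface at z = 0. Lengths are in mm, angles in rad, forces in N, time in s.
With the tool pointing down it reaches from about 425 to 975 mm from the base axis. Payload 16.7 kg.
Tool frame: the origin (TCP) lies at the very end of the fingers, on their centre line; the grasp point (between the pads) lies 19 mm behind it; z points along the fingers, y is the direction in which the jaws open and shut (so a half turn about z gives the same grasp; the last joint's range is limited). The gripper opens to 85 mm and grips with 20 to 120 N. Pads are 22 mm wide; open, the fingers measure 114 mm over their backs; the gripper's body (76 mm by 85 mm) begins 54 mm behind the grasp point. The pads swing forward as they close: fully open they stand 13 mm farther back than shut.
Start: joints at [1.194, 0.426, 0.074, 1.606, -0.034, 1.111, -0.067], TCP at [152.41, -657.529, 192.402] pointing down, gripper open.
Joint ranges: [-2.85, 2.85], [-0.5, 2.14], [-1.23, 1.37], [0.21, 2.46], [-1.02, 4.16], [0.16, 2.05], [-2.73, 2.73]. Speed limits (rad/s): [1.89, 1.89, 2.39, 2.39, 3.01, 3.01, 3.01].

### API

Orientations are given as [roll, pitch, yaw] about the fixed x, y, z axes, in that order (R = Rz(yaw) Ry(pitch) Rx(roll)).
In Python, from plant import robot, eyes, hand_in gives the robot as it stands. The module is installed in compiled form; this text tells all that it offers.
- The arm moves only by the shell command python3 -m creep 'ROWS'. ROWS is a JSON object of lists of equal length, an entry for each row: "claw": the opening in per cent of the stroke, from 0 (shut) to 100 (fully open); "delta_pos": the shift along the tool's x, y, z in cm, a list of three; "yaw": the turn about the tool's z in degrees. In form: {"claw": [claw, ...], "delta_pos": [[x, y, z], ...], "yaw": [yaw, ...]}. A call has 1 to 12 rows; each row shifts and turns the pose as measured when the row begins, along the tool's axes as they then stand; what a row does not reach is not made up. A row lasts 1/8 s, in which the tool goes at most 62.5 mm and 10.7 degrees, less where a joint would pass 70% of its speed; a pose out of reach is approached as far as the arm can. A call is refused whole if a number of a shift passes 6.25 or a number of a turn 10.7, either way. A call with a gripper value outside its range is refused whole. The fingers move at their own pace and stop on an object; the grip force is fixed at half the most. Time passes only in rows, so rows that do not move let the fingers close. It gives the time, the measured TCP pose, the force and the opening at its end, in the units of the state.
- robot.read_state(): the state, without advancing time (a new reading comes with each control period).
- eyes.read_camera(name): name is "scene" or "top"; returns a dict with "img" (420x560x3 uint8, blue, green, red), "fx", "fy", "cx", "cy" (pixels), "T" (4x4, takes a point from camera to world coordinates). Camera axes: x right, y down, z forward; pixel columns grow to the right and rows downward; lengths in mm; the calibration is good to about 2 mm. A picture is of the moment at which its call begins. There is no depth.
- hand_in(): hands the job in, once; it reports no verdict.
The state is a dict: "time": time; "joints": joint angles; "qd": joint speeds; "effort": joint torques, N m; "eef_pos": TCP position; "orientation": TCP orientation; "force": force on the tool from outside, world axes, zero at the start; "torque": the same for the moment, N m; "grip_width": finger opening in mm.
Only numpy, scipy, OpenCV 4.12 (cv2) and the standard library are available. Lean on these libraries where they do the work, as an engineer would, in place of code of your own. Each camera call takes 0.05 s, during which the arm holds its last target.

## Working session

There is one attempt and no reset: what is moved stays moved. The work goes in short steps, Python scripts to look and compute and a shell command to move; the robot and the scene stay as the last step left them, time stands still between calls to the robot, and variables do not carry over. Pictures are saved under pics/ and viewed, and the job is handed in when it is done.

```bash
mkdir -p pics
python3 - <<'E'
from plant import robot, eyes
import cv2,numpy as np
for n in ("scene","top"):
    c=eyes.read_camera(n); cv2.imwrite(f"pics/{n}0.png",c["img"]); print(n,c["fx"],c["fy"],c["cx"],c["cy"]); print(np.round(c["T"],3).tolist())
s=robot.read_state(); print(s)
E
```

```text
scene 492.5715240335082 492.5715240335082 280.68367276098604 207.45976232441248
[[-0.369, 0.754, -0.543, 1205.874], [0.929, 0.304, -0.209, 222.807], [0.008, -0.582, -0.813, 1056.579], [0.0, 0.0, 0.0, 1.0]]
top 438.2305851564227 438.2305851564227 276.78768489046394 209.26275752046558
[[-0.004, -0.985, 0.171, 446.632], [-1.0, 0.003, -0.005, -11.726], [0.004, -0.171, -0.985, 1032.278], [0.0, 0.0, 0.0, 1.0]]
{'time': 0.1, 'joints': array([ 1.19345956,  0.42667686,  0.07388074,  1.60655294, -0.0340863 ,
        1.11082888, -0.06709032]), 'qd': array([-0.00079418, -0.00270943,  0.00111858, -0.0017956 ,  0.00048868,
        0.00107482,  0.00027635]), 'effort': array([ 9.17106372e-03, -9.51534176e+01,  3.77183944e+00, -4.64406145e+01,
        1.96202018e-02,  6.46452929e-03,  3.02992225e-05]), 'eef_pos': array([ 152.31356549, -657.14902256,  191.77217719]), 'orientation': array([-3.14039147e+00,  1.08939686e-04,  2.27795408e-01]), 'force': array([-0.11524321, -0.79366088,  0.37443986]), 'torque': array([ 0.04703477, -0.01829124,  0.07871934]), 'grip_width': 85.44235208605267}
```

View pics/scene0.png

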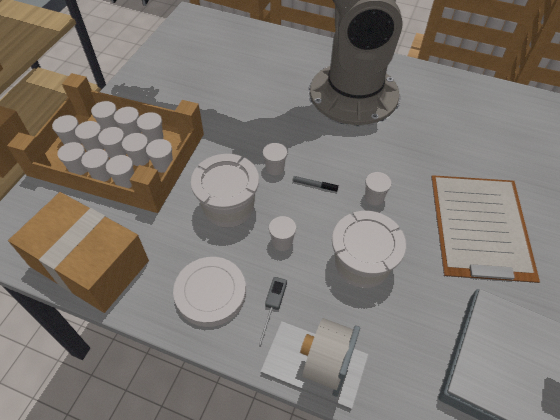

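View pics/top0.png

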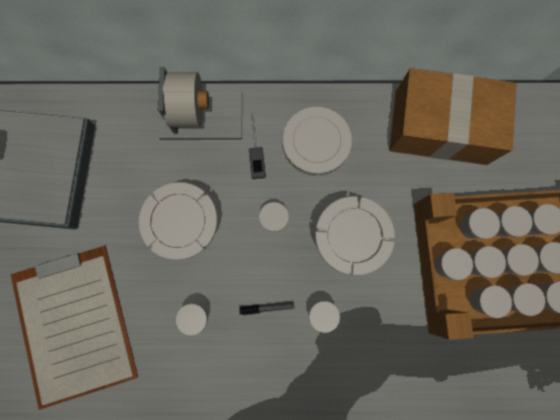

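Scene and top views show one tub at top pixel (178,220), to the robot's left, and one at (355,235), to its right. I'll enlarge both to see which rim is up.

Run:
```python
import cv2,numpy as np
t=cv2.imread("pics/top0.png"); s=cv2.imread("pics/scene0.png")
f=lambda im,x,y,w=48:cv2.resize(im[y-w:y+w,x-w:x+w],(390,290*390//290//1),interpolation=cv2.INTER_CUBIC)[:, :]
a=np.hstack([f(t,178,220),f(t,355,235)]); b=np.hstack([f(s,368,250),f(s,225,190)])
for n,i in (("zt",a),("zs",b)): cv2.imwrite(f"pics/{n}.png",np.clip(i.astype(float)*1.3-40,0,255).astype(np.uint8))
```

```text
(no output)
```

View pics/zt.png

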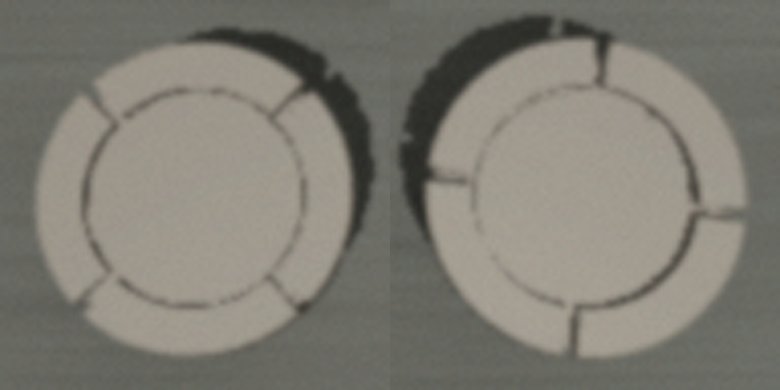

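View pics/zs.png

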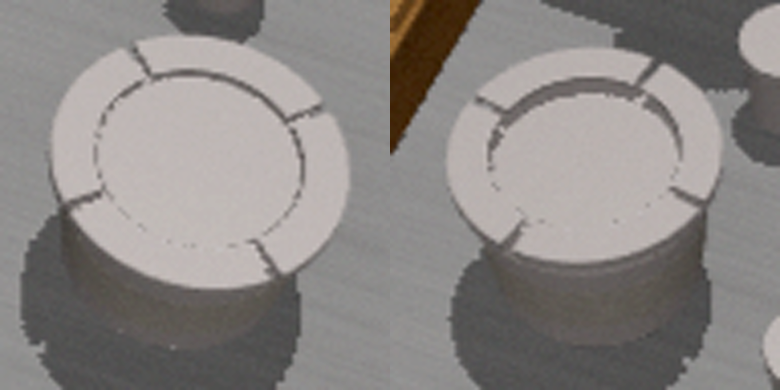

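The crops agree: the tub on the robot's right (top pixel 355,235) has a much deeper step around its panel, so its rim is up. Gaps lie roughly at top, left, bottom and right. Now I'll measure it.

```bash
cat > h.py <<'E'
import numpy as np,cv2
from plant import robot,eyes
def ray(c,u,v,z):
    T=np.array(c["T"]); d=T[:3,:3]@np.array([(u-c["cx"])/c["fx"],(v-c["cy"])/c["fy"],1]); o=T[:3,3]
    return o+d*(z-o[2])/d[2]
def proj(c,p):
    T=np.array(c["T"]); q=T[:3,:3].T@(np.array(p)-T[:3,3]); return q[0]/q[2]*c["fx"]+c["cx"],q[1]/q[2]*c["fy"]+c["cy"]
E
python3 - <<'E'
from h import *
c=eyes.read_camera("top"); g=cv2.cvtColor(c["img"],cv2.COLOR_BGR2GRAY)
for (x,y,z) in ((355,235,118),(178,220,110)):
    m=np.zeros_like(g); w=46; m[y-w:y+w,x-w:x+w]=(g[y-w:y+w,x-w:x+w]>135)
    m=cv2.morphologyEx(m,cv2.MORPH_OPEN,np.ones((3,3)))
    cs,_=cv2.findContours(m,cv2.RETR_EXTERNAL,cv2.CHAIN_APPROX_NONE); k=max(cs,key=cv2.contourArea)
    pts=cv2.convexHull(k)[:,0]
    P=np.array([ray(c,u,v,z)[:2] for u,v in pts])
    A=np.c_[2*P,np.ones(len(P))]; s=np.linalg.lstsq(A,(P**2).sum(1),rcond=None)[0]
    r=np.sqrt(s[2]+s[0]**2+s[1]**2); print("centre",s[:2],"diam",2*r,"resid",np.std(np.hypot(*(P-s[:2]).T)))
    # gap angles: darkness profile at radius 70
    th=np.radians(np.arange(0,360,1.)); prof=[]
    for t in th:
        vs=[]
        for rr in (63,67,71,75,79):
            u,v=proj(c,[s[0]+rr*np.cos(t),s[1]+rr*np.sin(t),z]); vs.append(cv2.getRectSubPix(g.astype(np.float32),(1,1),(u,v))[0,0])
        prof.append(np.mean(vs))
    d=np.clip(np.median(prof)-np.array(prof)-6,0,None)
    a=np.angle((d*np.exp(4j*th)).sum())/4
    print("gap mod90",np.degrees(a)," dark at",[int(i) for i in np.where(d>8)[0]])
for n,(u,v) in {"pot1":(274,216),"pot2":(192,319),"pot3":(325,316)}.items(): print(n,ray(c,u,v,68)[:2])
print("marker",ray(c,240,310,9)[:2],ray(c,293,306,9)[:2])
c2=eyes.read_camera("scene"); print(proj(c2,[*ray(c,355,235,118)[:2],118]))
E
```

```text
centre [ 552.0865294  -163.91751828] diam 142.29465250392184 resid 5.377913054565856
gap mod90 -15.82148256323812  dark at [23, 24, 25, 26, 27, 28, 29, 30, 31, 32, 33, 34, 35, 36, 37, 38, 39, 40, 41, 42, 43, 44, 45, 46, 47, 48, 49, 50, 51, 52, 53, 54, 55, 56, 57, 58, 59, 60, 61, 62, 63, 64, 65, 66, 67, 68, 69, 70, 71, 72, 73, 74, 75, 76, 77, 78, 79, 80, 81, 82, 83, 84, 85, 86, 87, 88, 89, 90, 91, 92, 93, 94, 95, 96, 97, 98, 99, 100, 101, 102, 103, 104, 105, 106, 107, 108, 109, 110, 111, 112, 113, 114, 185, 186, 337, 338, 339, 340, 341]
centre [583.96271387 193.79024603] diam 159.97250273062235 resid 4.54745551512979
gap mod90 -44.22649703691873  dark at [45, 46, 47, 48, 49, 131, 132, 133, 134, 222, 223, 224, 315, 316, 317, 318, 319, 320]
pot1 [598.55438449  -9.93791279]
pot2 [376.18453605 166.1045754 ]
pot3 [ 381.19145667 -118.60932188]
marker [391.34255379  68.28433029] [399.73436976 -52.57610755]
(np.float64(223.71051404566154), np.float64(178.2061839927514))
```

Diameter came out at 142 mm instead of 166, so the threshold is wrong. Refining.

Run:
```python
from h import *
c=eyes.read_camera("top"); g=cv2.cvtColor(c["img"],cv2.COLOR_BGR2GRAY)
print("table",np.median(g[270:290,220:300]),"lid",np.median(g[225:245,345:365]))
for thr in (115,125):
  for (x,y,z) in ((355,235,118),(178,220,110)):
    m=np.zeros_like(g); w=46; m[y-w:y+w,x-w:x+w]=(g[y-w:y+w,x-w:x+w]>thr)
    m=cv2.morphologyEx(m,cv2.MORPH_CLOSE,np.ones((7,7)))
    cs,_=cv2.findContours(m,cv2.RETR_EXTERNAL,cv2.CHAIN_APPROX_NONE); k=max(cs,key=cv2.contourArea)
    P=np.array([ray(c,u,v,z)[:2] for u,v in cv2.convexHull(k)[:,0]])
    A=np.c_[2*P,np.ones(len(P))]; s=np.linalg.lstsq(A,(P**2).sum(1),rcond=None)[0]
    r=np.sqrt(s[2]+s[0]**2+s[1]**2); print("centre",s[:2],"diam",2*r,"resid",np.std(np.hypot(*(P-s[:2]).T)))
    th=np.radians(np.arange(0,360,1.)); prof=[]
    for t in th:
        prof.append(np.mean([cv2.getRectSubPix(g.astype(np.float32),(1,1),proj(c,[s[0]+rr*np.cos(t),s[1]+rr*np.sin(t),z]))[0,0] for rr in (63,67,71,75,79)]))
    d=np.clip(np.median(prof)-np.array(prof)-6,0,None)
    print("gap mod90",np.degrees(np.angle((d*np.exp(4j*th)).sum())/4)," dark at",[int(i) for i in np.where(d>8)[0]])
```

```text
table 113.0 lid 151.0
centre [ 551.59582492 -210.05913235] diam 211.4255710440955 resid 7.076758820924049
gap mod90 44.130436305501334  dark at [14, 15, 16, 17, 18, 206, 207, 208, 209, 210, 211, 212, 213, 214, 215, 216, 217, 218, 219, 220, 221, 222, 223, 224, 225, 226, 227, 228, 229, 230, 231, 232, 233, 234, 235, 236, 237, 238, 239, 240, 241, 242, 243, 244, 245, 246, 247, 248, 249, 250, 251, 252, 253, 254, 255, 256, 257, 258, 259, 260, 261, 262, 263, 264, 265, 266, 267, 268, 269, 270, 271, 272, 273, 274, 275, 276, 277, 278, 279, 280, 281, 282, 283, 284, 285, 286, 287, 288, 289, 290, 291, 292, 293, 294, 295, 296, 297, 298, 299, 300, 301, 302, 303, 304, 305, 306, 307, 308, 309, 310, 311, 312, 313, 314, 315, 316, 317, 318, 319, 320, 321, 322, 323, 324, 325, 326, 327, 328, 329, 330, 331, 332, 333, 334, 335, 336, 337]
centre [582.25987484 192.13469828] diam 171.08772768733806 resid 4.9388607468764265
gap mod90 -43.884877909852044  dark at [46, 47, 48, 49, 130, 131, 221, 222, 223, 224, 225, 317, 318, 319, 320, 321]
centre [ 550.01933222 -180.22128558] diam 165.05649575701855 resid 0.4799699650348284
gap mod90 -7.758450232275986  dark at [80, 81, 82, 83, 84, 85, 170, 171, 172, 173, 174, 175, 260, 261, 262, 263, 264, 265, 349, 350, 351, 352, 353, 354, 355]
centre [583.90629175 196.21420878] diam 164.55531634485575 resid 0.3085132365574752
gap mod90 -44.69464638703588  dark at [44, 45, 46, 47, 48, 132, 133, 134, 135, 136, 223, 224, 225, 314, 315, 316, 317, 318]
```

Now it fits: diameter 165 mm (given 166), residual 0.5 mm, centre (550,-180). The gaps are near 82/172/262/352°, so the sections are centred at 37/127/217/307°. I'll cross-check the centre in the scene camera and work out the moves.

```bash
cat >> h.py <<'E'
C=np.array([550.,-180.2])
PT={a:(C[0]+69*np.cos(np.radians(a)),C[1]+69*np.sin(np.radians(a))) for a in (37.2,127.2,217.2,307.2)}
from scipy.spatial.transform import Rotation as Ro
def delta(p):
    s=robot.read_state(); R=Ro.from_euler("xyz",s["orientation"]).as_matrix()
    return np.round(R.T@(np.array(p)-s["eef_pos"])/10,2)
E
python3 - <<'E'
from h import *
c=eyes.read_camera("scene"); img=c["img"].copy()
for a in PT: cv2.circle(img,tuple(int(round(q)) for q in proj(c,[*PT[a],118])),1,(0,0,255),-1)
for t in range(0,360,6):
  t=np.radians(t); cv2.circle(img,tuple(int(round(q)) for q in proj(c,[C[0]+83*np.cos(t),C[1]+83*np.sin(t),118])),0,(0,255,0),-1)
cv2.imwrite("pics/chk.png",cv2.resize(img[140:250,160:290],(780,600*11//10*1-60),interpolation=cv2.INTER_NEAREST))
p=PT[217.2]; print(p,delta([*p,280]),delta([152,-657,280]))
E
```

```text
(np.float64(495.03943565633045), np.float64(-221.91733892550383)) [ 43.21 -34.69  -8.77] [-0.03 -0.05 -8.78]
```

View pics/chk.png

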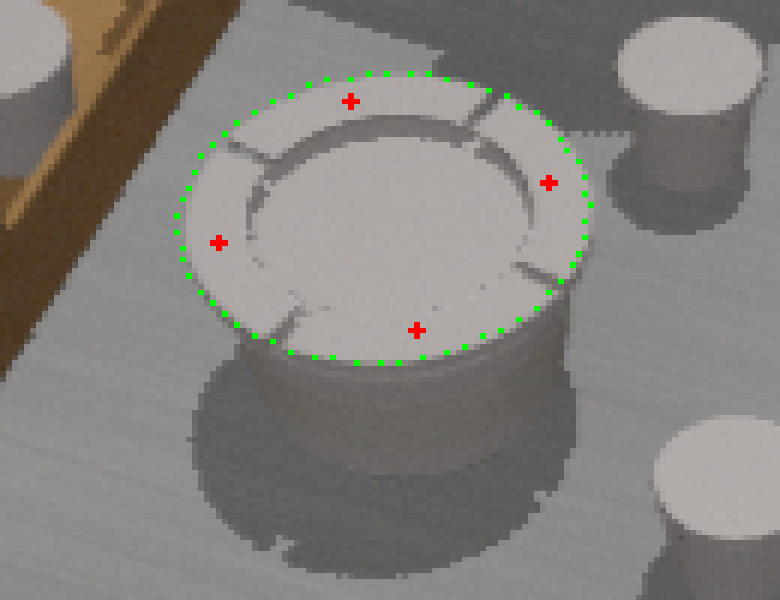

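The green outline at z=118 fits the lid rim in the second camera to within about 2 mm. The four red press points sit in mid-section. Next: rise, shut the fingers and go over.

```bash
python3 -m creep '{"claw":[0,0,0,0,0,0,0,0,0,0,0,0],"delta_pos":[[0,0,-5],[0,0,-4],[4,-3.2,0],[5,-4,0],[5,-4,0],[5,-4,0],[5,-4,0],[5,-4,0],[5,-4,0],[4,-3.2,0],[2,-1.6,0],[0,0,0]],"yaw":[0,0,0,0,0,0,0,0,0,0,0,0]}'; python3 -c "
from h import *
print(delta([*PT[217.2],130]))"
```

```text
time: 1.8
eef_pos: [468.9, -254.9, 285.1]
orientation: [3.141, -0.001, 0.227]
force: [0.0, -0.1, -0.5]
grip_width: 0.3
[ 3.28 -2.64 15.51]
```

```bash
python3 -m creep '{"claw":[0,0,0,0,0],"delta_pos":[[3.3,-2.6,2],[0,0,5],[0,0,5],[0,0,3],[0,0,0]],"yaw":[0,0,0,0,0]}'
python3 - <<'E'
from h import *
print(delta([*PT[217.2],124]))
c=eyes.read_camera("scene"); cv2.imwrite("pics/a1.png",cv2.resize(c["img"][100:270,130:350],(776,600)))
E
```

```text
time: 2.42
eef_pos: [494.6, -226.2, 132.1]
orientation: [3.138, -0.002, 0.222]
force: [0.2, -0.0, -0.0]
grip_width: 0.1
[ 0.14 -0.41  0.81]
```

View pics/a1.png

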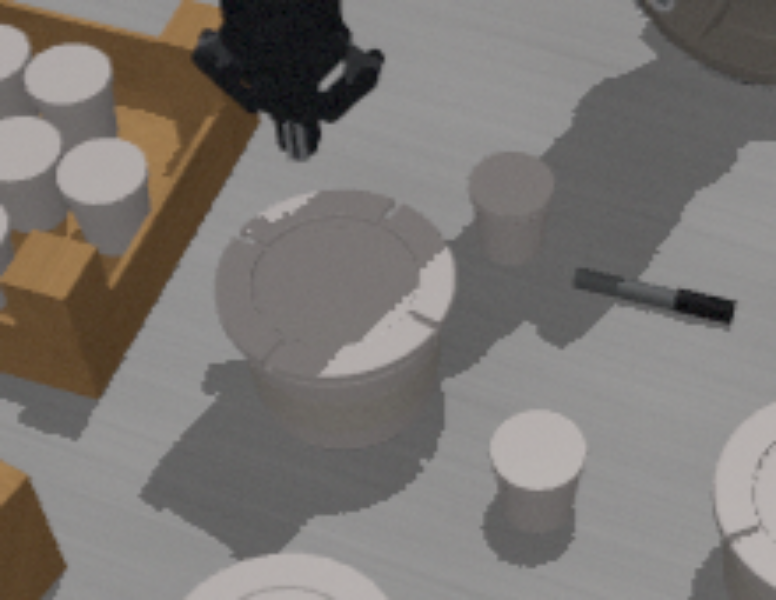

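Run:
```python
from h import *
c=eyes.read_camera("scene"); s=robot.read_state(); p=s["eef_pos"]; print(s["time"],p,proj(c,p),proj(c,[*PT[217.2],118]))
im=c["img"].copy(); cv2.circle(im,tuple(int(round(q)) for q in proj(c,p)),0,(0,0,255),-1)
a=cv2.resize(im[110:190,170:270],(400,320),interpolation=cv2.INTER_NEAREST)
c=eyes.read_camera("top"); im=c["img"].copy(); print(proj(c,p)); cv2.circle(im,tuple(int(round(q)) for q in proj(c,p)),0,(0,0,255),-1)
b=cv2.resize(im[200:280,315:415],(400,320),interpolation=cv2.INTER_NEAREST)
cv2.imwrite("pics/a2.png",np.hstack([a,b]))
```

```text
2.525 [ 496.23555689 -226.52087459  134.58234706] (np.float64(215.45290734225833), np.float64(153.06858238143144)) (np.float64(217.96549082878974), np.float64(157.6681368055898))
(np.float64(380.2486944371644), np.float64(260.1083408212779))
```

View pics/a2.png

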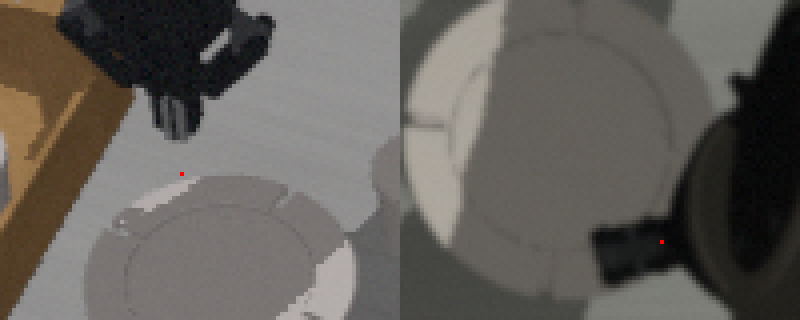

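The fingertips don't appear where the reported TCP projects in either view. I'll triangulate the tip before going lower.

```bash
cat >> h.py <<'E'
def tri(c1,p1,c2,p2):
    A=[];b=[]
    for c,(u,v) in ((c1,p1),(c2,p2)):
        o=np.array(c["T"])[:3,3]; d=ray(c,u,v,0)-o; d/=np.linalg.norm(d); M=np.eye(3)-np.outer(d,d); A.append(M); b.append(M@o)
    A=np.vstack(A);b=np.hstack(b); x=np.linalg.lstsq(A,b,rcond=None)[0]; return x,np.linalg.norm(A@x-b)
E
python3 - <<'E'
from h import *
s=eyes.read_camera("scene");t=eyes.read_camera("top")
print(tri(s,(213.75,144.5),t,(366,264)), robot.read_state()["eef_pos"],robot.read_state()["orientation"],robot.read_state()["joints"])
a=cv2.resize(s["img"][60:180,150:290],(466,400),interpolation=cv2.INTER_CUBIC)
b=cv2.resize(t["img"][190:330,330:440],(314,400),interpolation=cv2.INTER_CUBIC)
cv2.imwrite("pics/a3.png",np.clip(np.hstack([a,b])*1.6,0,255))
E
```

```text
(array([ 493.2746604 , -208.65969283,  165.35908987]), np.float64(26.225253775261844)) [ 497.11200976 -226.30784727  135.40017596] [ 3.13450836 -0.00722962  0.22298377] [ 0.53582643  0.28705231 -0.26956282  1.94723511  0.0991558   0.90975698
 -1.13129111][ WARN:0@2.564] global loadsave.cpp:1063 imwrite_ Unsupported depth image for selected encoder is fallbacked to CV_8U.
```

View pics/a3.png

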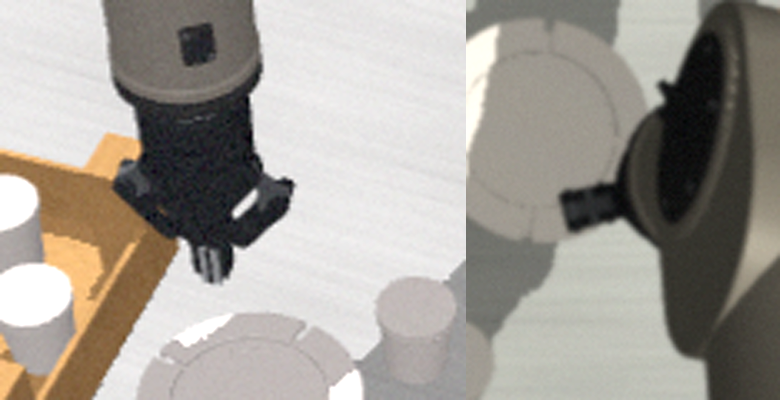

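Run:
```python
from h import *
s=eyes.read_camera("scene");t=eyes.read_camera("top"); st=robot.read_state(); p=st["eef_pos"]; R=Ro.from_euler("xyz",st["orientation"]).as_matrix(); print(p)
out=[]
for c,(x0,y0,w,h) in ((s,(150,60,140,120)),(t,(330,190,140,120))):
    im=np.clip(c["img"].astype(float)*1.6,0,255).astype(np.uint8)[y0:y0+h,x0:x0+w]; im=cv2.resize(im,(400,343),interpolation=cv2.INTER_CUBIC); k=400/w
    for o,col in (([0,0,0],(0,0,255)),([0,0,-19],(0,255,255)),([0,0,-73],(0,255,0)),([0,43,-73],(0,255,0)),([0,-43,-73],(0,255,0)),([0,0,-150],(255,0,0))):
        u,v=proj(c,p+R@np.array(o)); cv2.circle(im,(int((u-x0)*k),int((v-y0)*k)),3,col,-1)
    out.append(im)
cv2.imwrite("pics/a4.png",np.hstack(out))
```

```text
[ 496.93937314 -226.03306012  135.03435945]
```

View pics/a4.png

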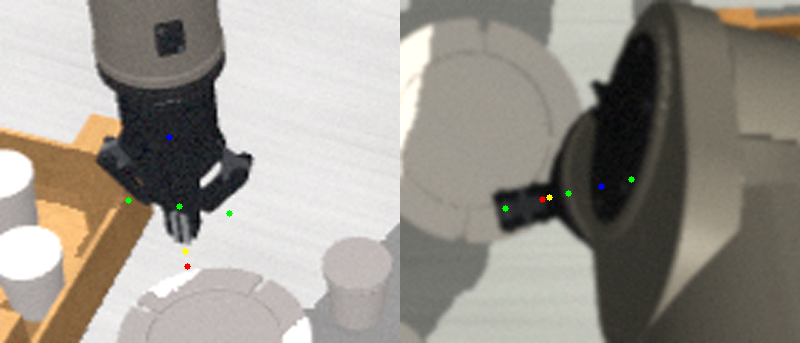

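The top view confirms x and y, since the finger knuckle lies on the predicted line. In the scene view the tip looks about 30 mm higher than the reported TCP. I'll creep down and let the force show where contact is.

```bash
python3 -m creep '{"claw":[0,0,0],"delta_pos":[[-0.1,-0.4,0.6],[0,0,0.5],[0,0,0]],"yaw":[0,0,0]}';  python3 - <<'E'
from h import *
s=eyes.read_camera("scene"); st=robot.read_state(); print(st["eef_pos"],st["force"])
cv2.imwrite("pics/a5.png",cv2.resize(s["img"][90:210,150:290],(700,600),interpolation=cv2.INTER_CUBIC))
E
```

```text
time: 3.15
eef_pos: [495.3, -222.2, 124.1]
orientation: [3.134, -0.008, 0.223]
force: [0.6, -0.4, 0.4]
grip_width: -0.1
[ 495.43799345 -222.20823048  124.26493242] [-0.32611517 -0.31396222  0.03789479]
```

View pics/a5.png

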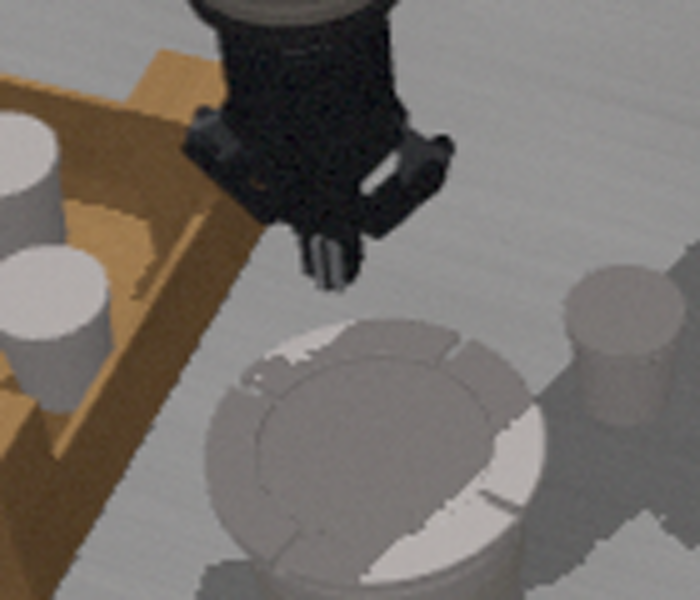

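```bash
python3 -m creep '{"claw":[0,0,0,0],"delta_pos":[[0,0,0.5],[0,0,0.5],[0,0,0.5],[0,0,0]],"yaw":[0,0,0,0]}';  python3 - <<'E'
from h import *
s=eyes.read_camera("scene"); st=robot.read_state(); print(st["eef_pos"],st["force"])
cv2.imwrite("pics/a6.png",cv2.resize(s["img"][90:210,150:290],(700,600),interpolation=cv2.INTER_CUBIC))
E
```

```text
time: 3.7
eef_pos: [495.5, -222.3, 108.0]
orientation: [3.134, -0.008, 0.223]
force: [-0.6, 1.1, 0.2]
grip_width: -0.5
[ 495.64968548 -222.34148757  108.19083218] [-0.90425746 -1.02493853 -0.29863566]
```

View pics/a6.png

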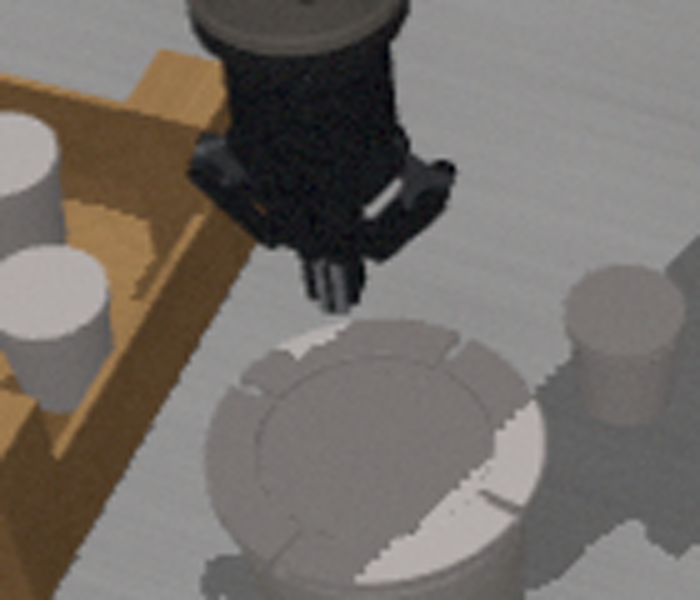

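Run:
```python
from h import *
s=eyes.read_camera("scene");t=eyes.read_camera("top"); st=robot.read_state(); p=st["eef_pos"]; print(p)
x0,y0=150,90;  a=cv2.resize(s["img"][60:180,150:290],(400,343),interpolation=cv2.INTER_CUBIC); b=cv2.resize(t["img"][210:306,340:452],(400,343),interpolation=cv2.INTER_CUBIC)
cv2.imwrite("pics/a7.png",np.clip(np.hstack([a,b]).astype(float)*2.2,0,255).astype(np.uint8))
x,r=tri(s,(236.8,115.3),t,(363,263)); print("knuckle at z=135:",x,r, "rel", Ro.from_euler("xyz",st["orientation"]).as_matrix().T@(x-np.array([497,-226,135])))
```

```text
[ 495.8542577  -222.4144593   108.56553863]
knuckle at z=135: [ 483.76473039 -163.43396607  274.61719237] 0.47212497718904367 rel [   2.13498278  -62.82872779 -140.10936508]
```

View pics/a7.png

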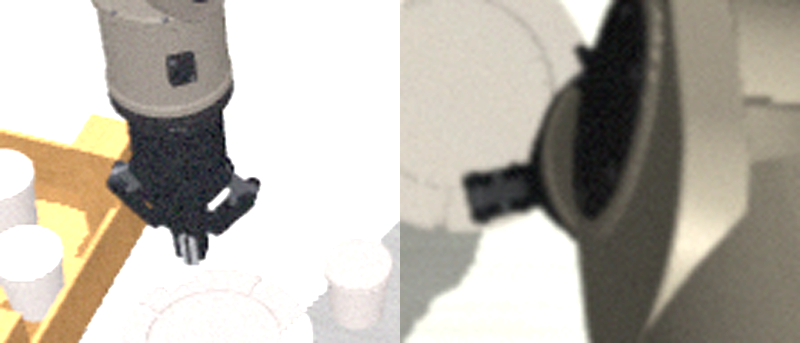

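The knuckle triangulates cleanly (0.5 mm residual) onto the tool axis, so x and y are right. The reported z is what's off, by about 30 mm. Continuing down under force watch.

```bash
python3 -m creep '{"claw":[0,0,0],"delta_pos":[[0,0,0.4],[0,0,0.4],[0,0,0]],"yaw":[0,0,0]}'; python3 -m creep '{"claw":[0,0],"delta_pos":[[0,0,0.4],[0,0,0]],"yaw":[0,0]}';python3 -m creep '{"claw":[0,0],"delta_pos":[[0,0,0.3],[0,0,0]],"yaw":[0,0]}'
python3 - <<'E'
from h import *
s=eyes.read_camera("scene"); st=robot.read_state(); print(st["eef_pos"],st["force"])
cv2.imwrite("pics/a8.png",cv2.resize(s["img"][90:210,150:290],(700,600),interpolation=cv2.INTER_CUBIC))
E
```

```text
time: 4.22
eef_pos: [496.1, -222.6, 100.2]
orientation: [3.133, -0.009, 0.223]
force: [0.3, -0.8, -0.1]
grip_width: -0.1
time: 4.47
eef_pos: [496.1, -222.6, 95.9]
orientation: [3.133, -0.009, 0.223]
force: [0.2, 0.3, 0.7]
grip_width: 0.4
time: 4.72
eef_pos: [496.1, -222.6, 92.7]
orientation: [3.133, -0.009, 0.223]
force: [-0.4, -0.3, 0.1]
grip_width: 0.1
[ 496.24276878 -222.63223066   92.88143702] [-0.06175071 -0.61197621 -0.09109742]
```

View pics/a8.png

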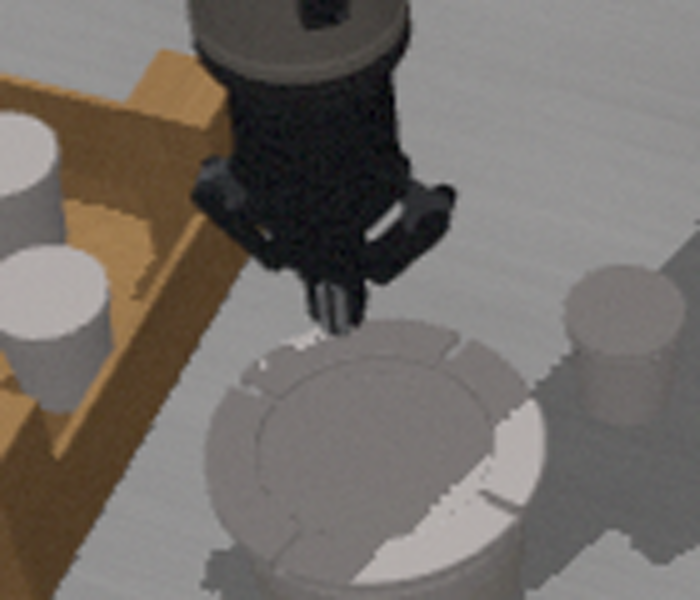

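```bash
python3 -m creep '{"claw":[0,0],"delta_pos":[[0,0,0.3],[0,0,0]],"yaw":[0,0]}';python3 -m creep '{"claw":[0,0],"delta_pos":[[0,0,0.3],[0,0,0]],"yaw":[0,0]}'; python3 -m creep '{"claw":[0,0],"delta_pos":[[0,0,0.3],[0,0,0]],"yaw":[0,0]}'
```

```text
time: 5.03
eef_pos: [496.3, -222.7, 89.8]
orientation: [3.133, -0.009, 0.223]
force: [0.4, 0.5, -0.0]
grip_width: -0.2
time: 5.28
eef_pos: [496.4, -222.7, 86.6]
orientation: [3.133, -0.009, 0.223]
force: [-0.6, -0.1, -0.2]
grip_width: 0.0
time: 5.52
eef_pos: [496.4, -222.7, 83.3]
orientation: [3.133, -0.009, 0.223]
force: [0.0, -0.8, 1.0]
grip_width: 0.3
```

Run:
```python
from h import *
s=eyes.read_camera("scene"); st=robot.read_state(); print(st["eef_pos"],st["force"])
cv2.imwrite("pics/a9.png",cv2.resize(s["img"][120:200,170:270],(750,600),interpolation=cv2.INTER_CUBIC))
```

```text
[ 496.49483055 -222.74827403   83.46626714] [ 0.73947352 -0.71038409 -0.89618655]
```

View pics/a9.png

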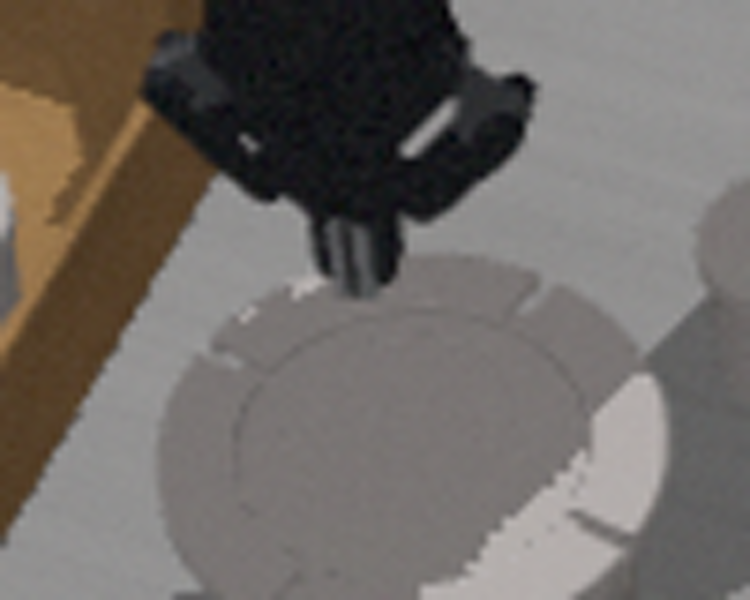

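Fingertip is over the middle of section c/a-side (zoom 358,298) and seems about 5 mm above it; continuing.

```bash
for i in 1; do :; done; python3 -m creep '{"claw":[0,0],"delta_pos":[[0,0,0.3],[0,0,0]],"yaw":[0,0]}'; python3 -m creep '{"claw":[0,0],"delta_pos":[[0,0,0.2],[0,0,0]],"yaw":[0,0]}'; python3 -m creep '{"claw":[0,0],"delta_pos":[[0,0,0.2],[0,0,0]],"yaw":[0,0]}'
```

```text
time: 5.82
eef_pos: [496.6, -222.8, 80.3]
orientation: [3.133, -0.009, 0.223]
force: [-0.6, 0.2, -0.5]
grip_width: 0.2
time: 6.08
eef_pos: [496.8, -222.9, 78.5]
orientation: [3.133, -0.01, 0.223]
force: [-2.4, 0.7, 5.4]
grip_width: 0.3
time: 6.32
eef_pos: [496.8, -222.9, 76.6]
orientation: [3.133, -0.01, 0.223]
force: [-0.6, -0.2, 2.2]
grip_width: -0.1
```

Contact at reported z≈79 (top at 118, so about a 39 mm offset). Pressing on through 8 mm.

```bash
python3 -m creep '{"claw":[0,0],"delta_pos":[[0,0,0.2],[0,0,0]],"yaw":[0,0]}'; python3 -m creep '{"claw":[0,0],"delta_pos":[[0,0,0.2],[0,0,0]],"yaw":[0,0]}'; python3 -m creep '{"claw":[0,0],"delta_pos":[[0,0,0.2],[0,0,0]],"yaw":[0,0]}'
```

```text
time: 6.58
eef_pos: [496.7, -222.9, 74.3]
orientation: [3.133, -0.009, 0.223]
force: [0.1, 0.8, -0.2]
grip_width: 0.2
time: 6.82
eef_pos: [496.7, -222.9, 72.0]
orientation: [3.133, -0.009, 0.223]
force: [-0.1, -1.2, -0.4]
grip_width: -0.2
time: 7.08
eef_pos: [496.9, -223.1, 71.1]
orientation: [3.132, -0.01, 0.223]
force: [-3.2, 2.1, 5.7]
grip_width: 0.2
```

Force rose, dropped to zero (over centre), then met a firm stop 8 mm lower at z≈71. I'll press a touch more to confirm, then lift and look.

```bash
python3 -m creep '{"claw":[0,0],"delta_pos":[[0,0,0.2],[0,0,0]],"yaw":[0,0]}'; python3 -m creep '{"claw":[0,0,0],"delta_pos":[[0,0,-2],[0,0,-2],[0,0,0]],"yaw":[0,0,0]}'
python3 - <<'E'
from h import *
s=eyes.read_camera("scene")
cv2.imwrite("pics/b1.png",cv2.resize(s["img"][120:220,160:285],(750,600),interpolation=cv2.INTER_CUBIC))
for a in PT: print(a,np.round(PT[a],1),delta([*PT[a],110]))
E
```

```text
time: 7.32
eef_pos: [497.1, -223.1, 71.2]
orientation: [3.131, -0.01, 0.223]
force: [0.6, 0.0, 0.6]
grip_width: -0.1
time: 7.7
eef_pos: [496.5, -222.7, 112.1]
orientation: [3.131, -0.01, 0.223]
force: [0.1, 0.5, 0.5]
grip_width: 0.0
37.2 [ 605.  -138.5] [12.49 -5.78  0.17]
127.2 [ 508.3 -125.2] [ 3.36 -9.21  0.06]
217.2 [ 495.  -221.9] [-0.07 -0.08  0.12]
307.2 [ 591.7 -235.2] [9.06 3.35 0.23]
```

View pics/b1.png

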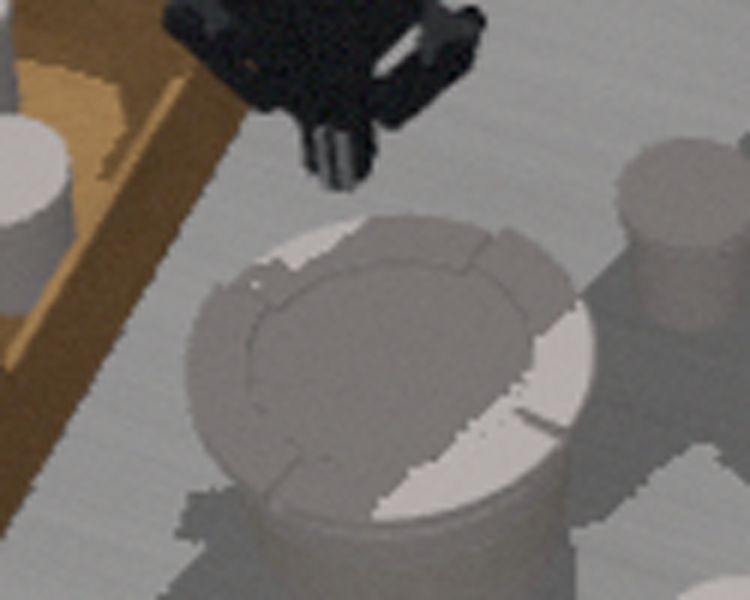

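The near-robot section (zoom 400,235) now sits below its neighbours. Next is the section at 127°.

```bash
python3 -m creep '{"claw":[0,0,0,0,0],"delta_pos":[[1.1,-3.1,0],[1.2,-3.1,0],[1.1,-3,0],[0,0,0],[0,0,0]],"yaw":[0,0,0,0,0]}'; python3 -c "
from h import *
print(delta([*PT[127.2],83]))"
```

```text
time: 8.38
eef_pos: [507.1, -123.1, 106.6]
orientation: [3.134, -0.005, 0.222]
force: [-0.2, -0.1, -1.0]
grip_width: 0.3
[0.06 0.22 2.36]
```

```bash
python3 -m creep '{"claw":[0,0,0,0],"delta_pos":[[0,0.1,0.9],[0,0.1,0.9],[0,0,0.4],[0,0,0]],"yaw":[0,0,0,0]}'; python3 -m creep '{"claw":[0,0],"delta_pos":[[0,0,0.3],[0,0,0]],"yaw":[0,0]}'; python3 -m creep '{"claw":[0,0],"delta_pos":[[0,0,0.2],[0,0,0]],"yaw":[0,0]}';  python3 -m creep '{"claw":[0,0],"delta_pos":[[0,0,0.2],[0,0,0]],"yaw":[0,0]}'
```

```text
time: 8.88
eef_pos: [506.7, -127.5, 81.8]
orientation: [3.134, -0.003, 0.219]
force: [0.5, -0.0, 0.3]
grip_width: 0.3
time: 9.12
eef_pos: [506.9, -127.6, 79.0]
orientation: [3.134, -0.003, 0.218]
force: [-2.2, 1.0, 5.6]
grip_width: -0.2
time: 9.38
eef_pos: [506.9, -127.6, 77.5]
orientation: [3.134, -0.003, 0.219]
force: [-2.1, 0.4, 4.3]
grip_width: -0.0
time: 9.62
eef_pos: [507.0, -127.6, 75.5]
orientation: [3.134, -0.004, 0.219]
force: [-0.2, 0.8, 0.2]
grip_width: 0.1
```

```bash
python3 -m creep '{"claw":[0,0,0],"delta_pos":[[0,0,0.2],[0,0,0.2],[0,0,0]],"yaw":[0,0,0]}'; python3 -m creep '{"claw":[0,0],"delta_pos":[[0,0,0.2],[0,0,0]],"yaw":[0,0]}';python3 -m creep '{"claw":[0,0,0],"delta_pos":[[0,0,-2],[0,0,-2],[0,0,0]],"yaw":[0,0,0]}'; python3 -c "
from h import *
print(delta([*PT[37.2],110]))"
```

```text
time: 10.0
eef_pos: [507.2, -127.6, 71.2]
orientation: [3.134, -0.004, 0.219]
force: [0.5, -0.2, -0.0]
grip_width: -0.3
time: 10.25
eef_pos: [507.3, -127.7, 71.1]
orientation: [3.133, -0.004, 0.218]
force: [-0.6, -0.3, 0.7]
grip_width: 0.4
time: 10.62
eef_pos: [506.9, -127.3, 112.0]
orientation: [3.133, -0.003, 0.218]
force: [-0.4, 0.3, 0.2]
grip_width: -0.1
[9.33 3.22 0.26]
```

The second section behaved the same way: force peak, release, stop at 71. Next is the section at 37°.

```bash
python3 -m creep '{"claw":[0,0,0,0,0],"delta_pos":[[3.1,1.1,0],[3.1,1.1,0],[3.1,1,0],[0,0,0],[0,0,0]],"yaw":[0,0,0,0,0]}'; python3 -c "
from h import *
print(delta([*PT[37.2],83]))"
```

```text
time: 11.25
eef_pos: [605.2, -138.8, 108.7]
orientation: [3.134, 0.0, 0.218]
force: [-0.4, -0.2, -0.2]
grip_width: 0.4
[-0.02 -0.05  2.57]
```

```bash
python3 -m creep '{"claw":[0,0,0,0],"delta_pos":[[0,0,1],[0,0,1],[0,0,0.5],[0,0,0]],"yaw":[0,0,0,0]}'; python3 -m creep '{"claw":[0,0],"delta_pos":[[0,0,0.3],[0,0,0]],"yaw":[0,0]}'; python3 -m creep '{"claw":[0,0],"delta_pos":[[0,0,0.2],[0,0,0]],"yaw":[0,0]}';  python3 -m creep '{"claw":[0,0],"delta_pos":[[0,0,0.2],[0,0,0]],"yaw":[0,0]}'
```

```text
time: 11.75
eef_pos: [603.1, -139.1, 81.2]
orientation: [3.134, 0.002, 0.218]
force: [-0.1, -0.6, -0.1]
grip_width: 0.0
time: 12.0
eef_pos: [603.5, -139.2, 78.7]
orientation: [3.134, 0.001, 0.218]
force: [-3.2, 1.0, 5.0]
grip_width: 0.2
time: 12.25
eef_pos: [603.4, -139.2, 77.2]
orientation: [3.134, 0.001, 0.218]
force: [-2.4, 0.4, 3.1]
grip_width: 0.1
time: 12.5
eef_pos: [603.5, -139.2, 75.2]
orientation: [3.134, 0.001, 0.218]
force: [-0.2, 0.4, -0.3]
grip_width: 0.1
```

```bash
python3 -m creep '{"claw":[0,0,0],"delta_pos":[[0,0,0.2],[0,0,0.2],[0,0,0]],"yaw":[0,0,0]}'; python3 -m creep '{"claw":[0,0],"delta_pos":[[0,0,0.2],[0,0,0]],"yaw":[0,0]}';python3 -m creep '{"claw":[0,0,0],"delta_pos":[[0,0,-2],[0,0,-2],[0,0,0]],"yaw":[0,0,0]}'; python3 -c "
from h import *
print(delta([*PT[307.2],110]))"
```

```text
time: 12.88
eef_pos: [603.7, -139.2, 71.1]
orientation: [3.133, 0.0, 0.218]
force: [-1.9, 0.2, 5.9]
grip_width: -0.3
time: 13.12
eef_pos: [604.2, -139.3, 71.2]
orientation: [3.133, -0.001, 0.218]
force: [-0.2, 0.1, 0.3]
grip_width: -0.6
time: 13.5
eef_pos: [604.7, -138.8, 114.5]
orientation: [3.132, -0.002, 0.218]
force: [0.2, 0.2, -0.3]
grip_width: 0.3
[-3.34  9.12  0.53]
```

```bash
python3 -m creep '{"claw":[0,0,0,0,0],"delta_pos":[[-1.1,3.1,0],[-1.1,3,0],[-1.1,3,0],[0,0,0],[0,0,0]],"yaw":[0,0,0,0,0]}'; python3 -c "
from h import *
print(delta([*PT[307.2],83]))"
```

```text
time: 14.12
eef_pos: [592.0, -236.4, 115.5]
orientation: [3.133, -0.002, 0.219]
force: [-0.1, 0.0, -0.3]
grip_width: -0.2
[-0.01 -0.15  3.25]
```

```bash
python3 -m creep '{"claw":[0,0,0,0],"delta_pos":[[0,-0.1,1.2],[0,0,1.2],[0,0,0.7],[0,0,0]],"yaw":[0,0,0,0]}'; python3 -m creep '{"claw":[0,0],"delta_pos":[[0,0,0.3],[0,0,0]],"yaw":[0,0]}'; python3 -m creep '{"claw":[0,0],"delta_pos":[[0,0,0.2],[0,0,0]],"yaw":[0,0]}';  python3 -m creep '{"claw":[0,0],"delta_pos":[[0,0,0.2],[0,0,0]],"yaw":[0,0]}'
```

```text
time: 14.62
eef_pos: [591.9, -232.8, 81.3]
orientation: [3.134, -0.001, 0.223]
force: [0.2, 0.1, -1.1]
grip_width: -0.1
time: 14.88
eef_pos: [592.4, -232.8, 78.7]
orientation: [3.134, -0.002, 0.223]
force: [-2.4, 1.4, 5.6]
grip_width: 0.0
time: 15.12
eef_pos: [592.3, -232.8, 77.4]
orientation: [3.134, -0.002, 0.223]
force: [-1.9, 1.4, 3.7]
grip_width: -0.1
time: 15.38
eef_pos: [592.4, -232.9, 75.4]
orientation: [3.133, -0.002, 0.223]
force: [0.2, 0.6, 0.3]
grip_width: 0.1
```

Fourth section is going the same way; press to the stop, then lift well clear and back towards the robot's right for a look.

```bash
python3 -m creep '{"claw":[0,0,0],"delta_pos":[[0,0,0.2],[0,0,0.2],[0,0,0]],"yaw":[0,0,0]}'; python3 -m creep '{"claw":[0,0],"delta_pos":[[0,0,0.2],[0,0,0]],"yaw":[0,0]}';python3 -m creep '{"claw":[0,0,0,0,0,0,0,0,0,0,0,0],"delta_pos":[[0,0,-3],[0,0,-5],[0,0,-5],[0,0,-5],[-4,3,0],[-5,4,0],[-5,4,0],[-5,4,0],[-5,4,0],[-5,4,0],[-5,4,0],[0,0,0]],"yaw":[0,0,0,0,0,0,0,0,0,0,0,0]}'
python3 - <<'E'
from h import *
for n,(x,y,w,h) in {"scene":(160,120,125,100),"top":(300,180,110,110)}.items():
    c=eyes.read_camera(n); cv2.imwrite(f"pics/{n}_e.png",c["img"]); cv2.imwrite(f"pics/{n}_ez.png",cv2.resize(c["img"][y:y+h,x:x+w],(5*w,5*h),interpolation=cv2.INTER_CUBIC))
E
```

```text
time: 15.75
eef_pos: [592.6, -233.1, 71.1]
orientation: [3.133, -0.003, 0.223]
force: [-0.5, 0.6, 3.1]
grip_width: 0.3
time: 16.0
eef_pos: [593.1, -233.3, 71.2]
orientation: [3.132, -0.004, 0.222]
force: [-0.2, 0.8, -1.0]
grip_width: -0.1
time: 17.5
eef_pos: [321.7, -568.0, 257.4]
orientation: [3.131, -0.004, 0.225]
force: [0.6, 0.7, 0.5]
grip_width: -0.2
```

View pics/scene_ez.png

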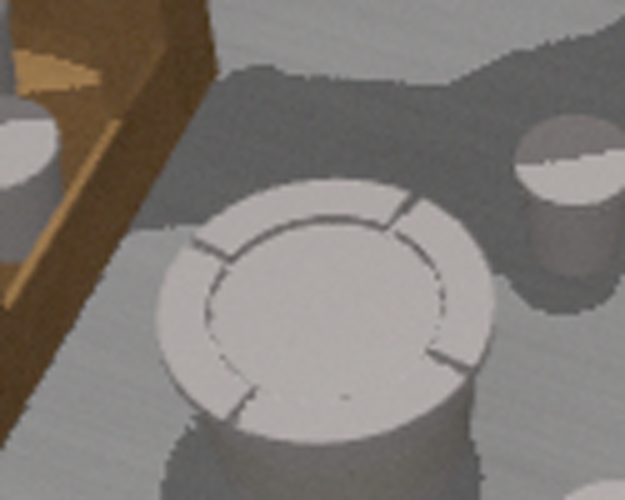

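View pics/top_e.png

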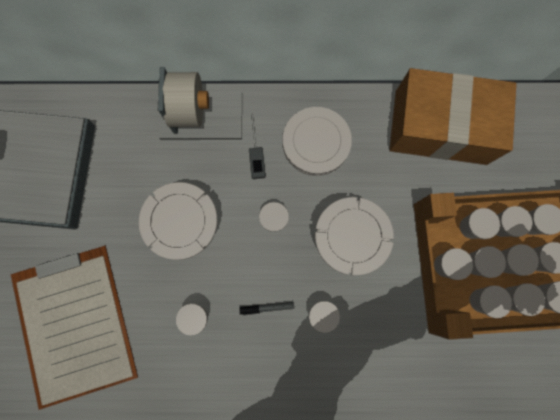

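Both pictures show the rim flush all round, with the same thin step as the closed tub. Everything is still where it was (tub 355,235; pots 274,216 / 192,319 / 325,316; other tub 178,220). I'll check the shift in numbers, then hand in.

Run:
```python
from h import *
c=eyes.read_camera("top"); g=cv2.cvtColor(c["img"],cv2.COLOR_BGR2GRAY); x,y=355,235;w=46
m=np.zeros_like(g); m[y-w:y+w,x-w:x+w]=g[y-w:y+w,x-w:x+w]>125
m=cv2.morphologyEx(m,cv2.MORPH_CLOSE,np.ones((7,7)))
k=max(cv2.findContours(m,cv2.RETR_EXTERNAL,cv2.CHAIN_APPROX_NONE)[0],key=cv2.contourArea)
P=np.array([ray(c,u,v,110)[:2] for u,v in cv2.convexHull(k)[:,0]])
s=np.linalg.lstsq(np.c_[2*P,np.ones(len(P))],(P**2).sum(1),rcond=None)[0]; print(s[:2],2*np.sqrt(s[2]+s[0]**2+s[1]**2))
d=cv2.absdiff(cv2.imread("pics/top0.png"),c["img"]).max(2); d[300:,230:]=0; print("changed px >40 outside arm shadow:",[(int(b),int(a)) for a,b in np.argwhere(d>40)][:40])
print(robot.read_state()["force"],robot.read_state()["qd"].round(3))
from plant import hand_in; print(hand_in())
```

```text
[ 550.07917936 -180.4607032 ] 165.64518482135054
changed px >40 outside arm shadow: [(519, 223), (520, 223), (515, 224), (516, 224), (517, 224), (518, 224), (519, 224), (520, 224), (521, 224), (522, 224), (514, 225), (515, 225), (516, 225), (517, 225), (518, 225), (519, 225), (520, 225), (521, 225), (522, 225), (523, 225), (512, 226), (513, 226), (514, 226), (515, 226), (516, 226), (517, 226), (518, 226), (519, 226), (520, 226), (521, 226), (522, 226), (523, 226), (510, 227), (511, 227), (512, 227), (513, 227), (514, 227), (515, 227), (516, 227), (517, 227)]
[ 0.76082834  0.40559241 -0.16962945] [-0.02  -0.007 -0.013  0.002  0.     0.    -0.001]
the job is handed in; nothing more can be done
None
```

I pressed down all four rim sections of the tub on the robot's right, one at a time with the shut fingertips, and handed the job in at about 17.7 s. No verdict was reported.

**Shut:** Each section pushed back with about 5–6 N, gave way, then met a firm stop 8 mm below first contact. The last scene picture shows the rim level all round, like the other tub's.

**Undisturbed:** The tub centre measured (550.1, -180.5) at the end against (550.0, -180.2) at the start. In the top view I saw no movement of the other tub or the other objects. The pixel check left out the area around the near pots and the marker. The differences it listed (first 40 only) were at the cup crate, which I put down to the arm's shadow. The arm was clear and read no force.

**What disagreed:**
- **TCP height:** the reported TCP z read about 39 mm lower than where the fingertips met the rim. The scene picture also showed the tips higher than reported. I relied on contact force and the pictures for height.
- **First diameter fit:** it gave 142 mm because of a bad brightness threshold. I redid it and got 165 mm before moving.

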